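# Put the pastry cutters back in their matching holders

## Task

Put the four steel pastry cutters away: set each one, knob up, in the low wooden holder whose recess matches its shape and size, lying flat on the cork floor inside the rim, and let go of it. Leave the head of garlic that stands among them where it is.

Things in the scene. Friction and masses are not known exactly. Their poses are not given: they have to be found in the camera images.
- cutter_large_round_mid (a point): Large round steel pastry cutter, a disc 62 mm in diameter and 14 mm thick, with an upright round wooden knob on its middle: knob 26 mm in diameter from 26 to 51 mm above the cutter's underside, slimmer neck below it, top at 56 mm. The point is the centre of the whole, on the knob's axis, 28 mm above the underside. It stands on the worktop, knob up, at the start. z up; turned any way.
- cutter_small_round_mid (a point): Small round steel pastry cutter, a disc 40 mm in diameter and 14 mm thick, with an upright round wooden knob on its middle: knob 26 mm in diameter from 26 to 51 mm above the cutter's underside, slimmer neck below it, top at 56 mm. The point is the centre of the whole, on the knob's axis, 28 mm above the underside. It stands on the worktop, knob up, at the start. z up; turned any way.
- cutter_square_mid (a point): Square steel pastry cutter, a slab 54 x 54 mm and 14 mm thick, with an upright round wooden knob on its middle: knob 26 mm in diameter from 26 to 51 mm above the cutter's underside, slimmer neck below it, top at 56 mm. The point is the centre of the whole, on the knob's axis, 28 mm above the underside. It stands on the worktop, knob up, at the start. Axes: z up, x and y along its sides.
- cutter_finger_mid (a point): Oblong (finger biscuit) steel pastry cutter, a slab 36 x 76 mm and 14 mm thick, with an upright round wooden knob on its middle: knob 26 mm in diameter from 26 to 51 mm above the cutter's underside, slimmer neck below it, top at 56 mm. The point is the centre of the whole, on the knob's axis, 28 mm above the underside. It stands on the worktop, knob up, at the start. Axes: z up, x across its short side, y along its long side.
- garlic_mid (a point): Loose head of garlic, 60 mm wide, 59 mm tall, among the cutters; to be left alone. The point is its centre, 29.5 mm up. (Not listed: a fixed lemon, 58 mm tall, in the row of holders; and wall cabinets above the back of the worktop, underside 560 mm up, doors from x = 0.60 m, handles from x = 0.56 m: lean the gripper back to the robot if the wrist comes near.)
- holder_large_round_floor (a point): Larger round light wood holder with cork floor, for the large round cutter: recess 78 mm in diameter, outside 88 mm. Fixed to the worktop. The point is the centre of the recess floor, 6 mm above the worktop; the rim is 5 mm wide and its top is 14 mm above the worktop (8 mm above the recess floor). The recess leaves 8 mm to spare on every side of its cutter.
- holder_small_round_floor (a point): Smaller round light wood holder with cork floor, for the small round cutter: recess 56 mm in diameter, outside 66 mm. Fixed to the worktop. The point is the centre of the recess floor, 6 mm above the worktop; the rim is 5 mm wide and its top is 14 mm above the worktop (8 mm above the recess floor). The recess leaves 8 mm to spare on every side of its cutter.
- holder_square_floor (a point): Square light wood holder with cork floor, for the square cutter: recess 70 x 70 mm, outside 80 x 80 mm. Axes: z up, x and y along its sides. Fixed to the worktop. The point is the centre of the recess floor, 6 mm above the worktop; the rim is 5 mm wide and its top is 14 mm above the worktop (8 mm above the recess floor). The recess leaves 8 mm to spare on every side of its cutter.
- holder_finger_floor (a point): Oblong light wood holder with cork floor, for the oblong cutter: recess 52 x 92 mm, outside 62 x 102 mm. Axes: z up, x across its short side, y along its long side. Fixed to the worktop. The point is the centre of the recess floor, 6 mm above the worktop; the rim is 5 mm wide and its top is 14 mm above the worktop (8 mm above the recess floor). The recess leaves 8 mm to spare on every side of its cutter.
There are look-alikes about, which are no part of the job. What is shaped like the part that bears cutter_small_round_mid but pink is not meant.

How it is judged (in metres and radians):
At the end, for the whole second after the job is handed in: Each cutter rests knob up (0.07 rad), still and released, in its own matching holder: centre within 13 mm of the recess centre, underside within 3 mm of the floor; square and oblong one lined up with the recess (0.35 rad, any equivalent way round). Garlic within 20 mm of its start (horizontal distance between cutter_large_round_mid and holder_large_round_floor below 0.013 m and z of cutter_large_round_mid in the frame of holder_large_round_floor below 0.031 m and angle between each of cutter_large_round_mid, cutter_small_round_mid, cutter_square_mid, cutter_finger_mid's own z axis and vertical below 0.07 rad and linear speed of each of cutter_large_round, cutter_small_round, cutter_square, cutter_finger below 0.02 m/s and horizontal distance between cutter_small_round_mid and holder_small_round_floor below 0.013 m and z of cutter_small_round_mid in the frame of holder_small_round_floor below 0.031 m and horizontal distance between cutter_square_mid and holder_square_floor below 0.013 m and z of cutter_square_mid in the frame of holder_square_floor below 0.031 m and horizontal distance between cutter_finger_mid and holder_finger_floor below 0.013 m and z of cutter_finger_mid in the frame of holder_finger_floor below 0.031 m and angle between the x axis of cutter_finger_mid and the x axis of holder_finger_floor, either way round below 0.35 rad and (angle between the x axis of cutter_square_mid and the x axis of holder_square_floor, either way round below 0.35 rad or angle between the x axis of cutter_square_mid and the y axis of holder_square_floor, either way round below 0.35 rad) and distance of garlic_mid from where it was at the start of the episode below 0.02 m); the robot touches nothing.
It fails at once if the garlic is pushed more than 20 mm from its place (distance of garlic_mid from where it was at the start of the episode above 0.02 m).
It also fails if it takes over 86 s, if anything falls off the work surface, if the arm or the gripper's body presses on something with over 40 N, if the wrist force passes 120 N, or if a joint passes its speed limit or range.

## Robot

A 6-joint arm with a two-finger parallel gripper is mounted at the origin on a cart in front of the work surface, level with it; the furniture and walls round the work are solid. World frame = base frame: x ahead of the robot, y to its left, z up, the work surface at z = 0. Lengths are in mm, angles in rad, forces in N, time in s.
With the tool pointing down it reaches from about 350 to 775 mm from the base axis. Payload 7.3 kg.
Tool frame: the origin (TCP) lies midway between the tips of the shut fingers; the grasp point (between the pads) lies 19 mm behind it; z points along the fingers, y is the line along which they close (so a half turn about z gives the same grasp; the last joint's range is limited). The gripper opens to 92 mm and grips with 3 to 60 N. Pads are 19 mm wide; open, the fingers measure 130 mm over their backs; the gripper's body (75 mm by 190 mm) begins 47 mm behind the grasp point.
Start: joints at [0.958, 0.342, 1.524, -0, 1.275, -0.146], TCP at [236.257, 468.86, 200.341] pointing down, gripper open.
Joint ranges: [-2.53, 2.53], [-0.77, 2.02], [0.04, 2.7], [-1, 4.14], [0.28, 2.66], [-3.11, 3.11]. Speed limits (rad/s): [2.57, 2.57, 3.14, 3.14, 3.14, 3.14].

## Interface

Orientations are given as [roll, pitch, yaw] about the fixed x, y, z axes, in that order (R = Rz(yaw) Ry(pitch) Rx(roll)).
In Python, from plant import bot gives the robot as it stands.
- The arm moves only by the tool jog_arm, never from a script. Its arguments are lists of equal length, an entry for each row: "dp": the shift along the tool's x, y, z in m, a list of three; "twist": the turn about the tool's z in degrees. A call has 1 to 10 rows; each row shifts and turns the commanded pose from where the row before left it, along the tool's axes as they then stand; what a row does not reach is not made up. A row lasts 1/8 s, in which the tool goes at most 62.5 mm and 10.7 degrees, less where a joint would pass 70% of its speed; a pose out of reach is approached as far as the arm can. A call is refused whole if a number of a shift passes 0.0625 or a number of a turn 10.7, either way. A call with a gripper value outside its range is refused whole. "jaw" is the finger opening in m, from 0 to 0.0918, set as the call begins (left out, the last holds). The fingers move at their own pace and stop on an object; the grip force is fixed at half the most. Time passes only in rows, so rows that do not move let the fingers close. It gives the time, the measured TCP pose, the force, the opening and the grip force at its end, in the units of the state.
- bot.get_obs(): the state, without advancing time (a new reading comes with each control period).
- bot.capture(name): name is "scene" or "top"; returns the picture (420x560x3 uint8, blue, green, red); there is no depth.
- bot.camera_params(name): a dict with "fx", "fy", "cx", "cy" (pixels), "k1" (the pictures are not rectified: a ray, as slopes to the right and down, at radius r is drawn at 1 + k1 r^2 times it, then the intrinsics apply), "R" (3x3) and "t" (3): a world point X has camera coordinates R X + t. Camera axes: x right, y down, z forward; pixel columns grow to the right and rows downward; lengths in mm; the calibration is good to about 2 mm. A picture is of the moment at which its call begins. camera_params takes no time and is no camera call.
- bot.close_job(): hands the job in; it is judged then, once.
Trained networks look in the newest picture that a camera, given by its name, has taken for a name from the list of things; names that differ only in an ending like _2 or _b are one class to them, and where a whole thing is asked for, a point or a joint stands for the part that bears it (a point fixed in the world has none). Each returns a list of dicts, best first, with "confidence" (0 to 1); they miss things now and then, are a little off and sometimes report something else, mostly with a low value. They report only what shows in the picture. A call takes as long as a camera call. They do not tell look-alikes from the thing itself.
- bot.find_in(camera, label): "bbox" ([centre column, centre row, width, height] in pixels, round what is visible of it).
- bot.masks_of(camera, label): "pixels" (420x560 bool, what is visible of it) and "bbox" ([centre column, centre row, width, height] in pixels, round what is visible of it).
The state is a dict: "time": time; "joint_positions": joint angles; "dq": joint speeds; "tau": joint torques, N m; "tool_pos": TCP position; "tcp_rot": TCP orientation; "contact_force": force on the tool from outside, world axes, zero at the start; "moment": the same for the moment, N m; "grip_width": finger opening in mm; "finger_force": force on a finger pad.
Only numpy, scipy, OpenCV 4.12 (cv2) and the standard library are available. Lean on these libraries where they do the work, as an engineer would, in place of code of your own. Each camera call takes 0.05 s, during which the arm holds its last target. There are 200 camera calls.

## Working session

There is one attempt and no reset: what is moved stays moved. The work goes in short steps, Python scripts to look and compute and a tool call to move; the robot and the scene stay as the last step left them, time stands still between calls to the robot, and variables do not carry over. Pictures are saved under pics/ and viewed, at most 14 in all, crops included, and the job is handed in when it is done.

Besides the shell and the picture viewer there is one more tool, called after ">>>" as a command line: name --pt "numbers of a row" for each row, then --argument value for the rest. jog_arm: Moves the arm, as the interface text tells. Its arguments: {"type":"object","properties":{"dp":{"type":"array"},"twist":{"type":"array"},"jaw":{"type":"number"}},"required":["dp","twist"]}

```bash
mkdir -p pics; python3 - <<'E'
from plant import bot
import cv2
o=bot.get_obs();print({k:o[k] for k in('time','tool_pos','tcp_rot','grip_width')})
for c in('top','scene'):
    cv2.imwrite(f'pics/{c}0.png',bot.capture(c));p=bot.camera_params(c);print(c,p)
for l in ['cutter_large_round_mid','cutter_small_round_mid','cutter_square_mid','cutter_finger_mid','garlic_mid','holder_large_round_floor','holder_small_round_floor','holder_square_floor','holder_finger_floor']:
    for c in('top',):
        print(l,c,[(round(d['confidence'],2),[round(float(x)) for x in d['bbox']]) for d in bot.find_in(c,l)])
E
```

```text
{'time': 0.0, 'tool_pos': array([235.99299434, 468.46140857, 199.64380204]), 'tcp_rot': array([-3.14005380e+00, -2.25070996e-04,  2.67478091e+00]), 'grip_width': 91.69876123160873}
top {'fx': 382.2979100840586, 'fy': 382.2979100840586, 'cx': 279.84128525250264, 'cy': 208.24999000355032, 'k1': 0.019778501386536432, 'R': array([[ 3.44806908e-04, -9.99714159e-01,  2.39056593e-02],
       [-9.92493147e-01, -3.26577771e-03, -1.22256646e-01],
       [ 1.22299771e-01, -2.36840481e-02, -9.92210578e-01]]), 't': array([-213.29041599,  495.56948293,  873.44157772])}
scene {'fx': 461.1269899043827, 'fy': 461.1269899043827, 'cx': 272.89451331038066, 'cy': 203.78470460278683, 'k1': 0.011509550225648193, 'R': array([[ 0.59463578, -0.80361913, -0.02458817],
       [-0.41280767, -0.27892672, -0.86705808],
       [ 0.68992616,  0.52573394, -0.49759995]]), 't': array([-467.67792766,  207.88541142,  811.84620916])}
cutter_large_round_mid top [(0.88, [307, 227, 20, 24])]
cutter_small_round_mid top [(0.61, [387, 210, 21, 16]), (0.53, [214, 227, 16, 15]), (0.26, [265, 228, 30, 21])]
cutter_square_mid top [(0.64, [355, 229, 23, 24]), (0.44, [305, 226, 25, 24]), (0.42, [165, 222, 27, 23])]
cutter_finger_mid top [(0.73, [265, 228, 28, 23])]
garlic_mid top [(0.59, [165, 223, 25, 23]), (0.38, [215, 227, 14, 16])]
holder_large_round_floor top [(0.88, [216, 189, 37, 37])]
holder_small_round_floor top [(0.9, [263, 191, 28, 27]), (0.24, [164, 222, 29, 21])]
holder_square_floor top [(0.81, [167, 187, 38, 32]), (0.71, [213, 227, 15, 16])]
holder_finger_floor top [(0.75, [309, 188, 47, 30])]
```

```bash
python3 - <<'E'
import cv2
a=cv2.imread('pics/top0.png')
cv2.imwrite('pics/topc.png',cv2.resize(a[150:270,130:430],(800,320),interpolation=cv2.INTER_CUBIC))
E
```

```text
(no output)
```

View pics/scene0.png

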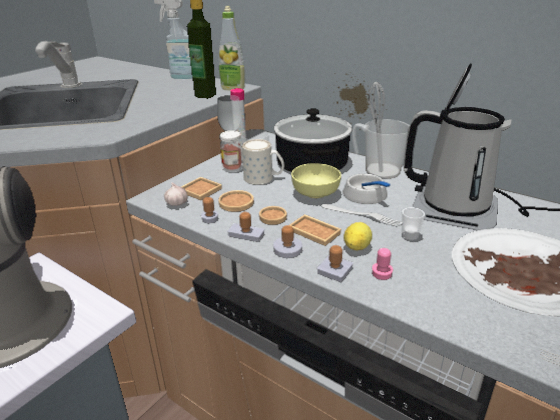

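View pics/topc.png

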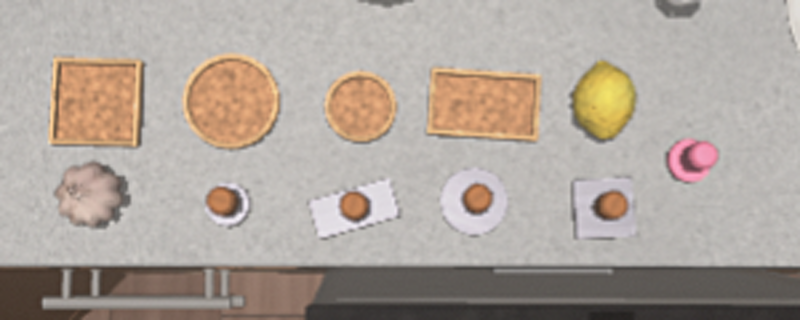

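The scene shows four brown-knobbed cutters in the front row. In top-picture pixels they are small round (215,227), finger (264,227), large round (308,225) and square (357,228). Garlic is at (164,223).

Holders are square (167,188), large round (216,188), small round (265,190) and finger (311,189). The lemon is at (356,188).

Possible mix-ups for the small round cutter:
- The pink look-alike at (388,210), which the network prefers. I reject it by colour.
- The brown-knobbed one at (215,227), which I choose.

```bash
cat > h.py <<'E'
from plant import bot
import cv2, numpy as np
def unproj(cam,px,z):
    p=bot.camera_params(cam)
    K=np.array([[p['fx'],0,p['cx']],[0,p['fy'],p['cy']],[0,0,1]])
    u=cv2.undistortPoints(np.float64(px).reshape(-1,1,2),K,np.array([p['k1'],0,0,0.]))[:,0]
    R,t=np.array(p['R']),np.array(p['t']);C=-R.T@t
    d=np.c_[u,np.ones(len(u))]@R
    return (C+d*((z-C[2])/d[:,2])[:,None])[:,:2]
def contour(m):
    m=cv2.resize(m.astype(np.float32),None,fx=4,fy=4,interpolation=cv2.INTER_LINEAR)>.5
    c=max(cv2.findContours(m.astype(np.uint8),0,1)[0],key=cv2.contourArea)[:,0]
    return (c+.5)/4-.5
E
python3 - <<'E'
from h import *
im=bot.capture('top');bot.capture('scene')
hsv=cv2.cvtColor(im,cv2.COLOR_BGR2HSV)
print(hsv[232,218],hsv[222,300],hsv[235,300],hsv[210,300],hsv[210,250],hsv[226,309],hsv[188,216], hsv[233,352])
exp={'cutter_large_round_mid':(308,225),'cutter_small_round_mid':(215,227),'cutter_square_mid':(357,228),'cutter_finger_mid':(264,227),'holder_large_round_floor':(216,188),'holder_small_round_floor':(265,190),'holder_square_floor':(167,188),'holder_finger_floor':(311,189)}
# holders by saturation, slabs by value
hol=((hsv[...,1]>50)).astype(np.uint8)
n,L,S,Cn=cv2.connectedComponentsWithStats(hol)
for i in range(1,n):
    if 130<Cn[i][0]<400 and 160<Cn[i][1]<250 and S[i][4]>30:
        isk=Cn[i][1]>205
        w=unproj('top',contour(L==i),42 if isk else 14)
        r=cv2.minAreaRect(np.float32(w));print('sat',Cn[i].round(),S[i][4],np.round(r[0],1),np.round(r[1],1),round(r[2],1))
g=im.astype(int)
for l,e in exp.items():
    if l[0]!='c':continue
    for d in bot.masks_of('top',l)[:3]:
        if np.hypot(d['bbox'][0]-e[0],d['bbox'][1]-e[1])<15:
            r=cv2.minAreaRect(np.float32(unproj('top',contour(d['pixels']),14)));print(l,round(d['confidence'],2),d['pixels'].sum(),np.round(r[0],1),np.round(r[1],1),round(r[2],1));break
E
```

```text
[141   8 235] [143   9 220] [150   6 177] [ 17   9 189] [ 15   8 188] [ 12 136 197] [ 13 115 211] [139  10 197]
sat [166. 188.] 1120 [547.8  63.2] [83.5 82.1] 88.8
sat [216. 187.] 1032 [548.7 -58. ] [88.  88.9] 0.4
sat [356. 187.] 519 [ 550.2 -400.5] [60.2 65.7] 44.9
sat [311. 189.] 1062 [ 547.2 -289.4] [104.   64.6] 86.3
sat [265. 189.] 569 [ 545.5 -176.7] [66.  65.1] 0.2
sat [389. 209.] 236 [ 492.8 -469.8] [37.4 44.9] 0.2
sat [309. 224.] 94 [ 458.  -280.4] [25.2 25.3] 0.1
sat [213. 225.] 102 [455.1 -55.7] [25.  27.3] 0.1
sat [262. 227.] 87 [ 450.7 -171.8] [25.1 22.7] 0.3
sat [359. 227.] 100 [ 452.4 -396.6] [22.9 27.9] 0.1
cutter_large_round_mid 0.6 522 [ 456.7 -277.2] [57.4 62.4] 0.1
cutter_small_round_mid 0.59 203 [453.8 -56.3] [37.9 37.6] 1.1
cutter_square_mid 0.75 484 [ 452.4 -394.2] [57.9 54.4] 3.6
cutter_finger_mid 0.61 503 [ 450.5 -170. ] [40.6 79.1] 16.0
```

>>> jog_arm --pt "0 0 0" --pt "0 0 0" --pt "0 0 0" --pt "-0.02 -0.05 0" --pt "-0.02 -0.05 0" --pt "-0.02 -0.05 0" --pt "-0.02 -0.05 0" --pt "-0.02 -0.05 0" --pt "-0.02 -0.05 0" --pt "-0.02 -0.05 0" --twist '[-8.9, -8.9, -8.9, 0, 0, 0, 0, 0, 0, 0]' --jaw 0.06

```text
time: 2.1
tool_pos: [376.5, 117.1, 200.6]
tcp_rot: [3.141, 0.001, 3.141]
contact_force: [1.0, 0.1, 0.3]
grip_width: 60.3
finger_force: 0.0
```

>>> jog_arm --pt "-0.0195 -0.0433 0.01" --pt "-0.0195 -0.0433 0.01" --pt "-0.0195 -0.0433 0.01" --pt "-0.0195 -0.0433 0.01" --pt "0 0 0.035" --pt "0 0 0.035" --pt "0 0 0.025" --pt "0 0 0" --pt "0 0 0" --twist '[0, 0, 0, 0, 0, 0, 0, 0, 0]'

```text
time: 3.22
tool_pos: [454.5, -54.7, 66.2]
tcp_rot: [-3.141, 0.001, 3.141]
contact_force: [-0.3, 0.4, 0.1]
grip_width: 60.3
finger_force: 0.0
```

>>> jog_arm --pt "0 -0.0013 0.02" --pt "0 0 0.015" --pt "0 0 0.01" --pt "0 0 0" --twist '[0, 0, 0, 0]'

```text
time: 3.72
tool_pos: [454.0, -55.8, 20.5]
tcp_rot: [3.142, 0.0, 3.141]
contact_force: [0.4, -0.7, -0.5]
grip_width: 60.0
finger_force: 0.0
```

>>> jog_arm --pt "0 0 0" --pt "0 0 0" --pt "0 0 0" --pt "0 0 0" --pt "0 0 0" --twist '[0, 0, 0, 0, 0]' --jaw 0.015

```text
time: 4.35
tool_pos: [454.0, -56.0, 20.5]
tcp_rot: [-3.141, 0.0, 3.141]
contact_force: [-0.1, -0.4, 2.1]
grip_width: 23.7
finger_force: 30.0
```

```bash
python3 - <<'E'
from h import *
a=bot.capture('scene');t=bot.capture('top')
b=np.hstack([cv2.resize(a[150:310,140:340],(440,352)),cv2.resize(t[170:260,150:240],(352,352))])
cv2.imwrite('pics/g1.png',b)
E
```

```text
(no output)
```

View pics/g1.png

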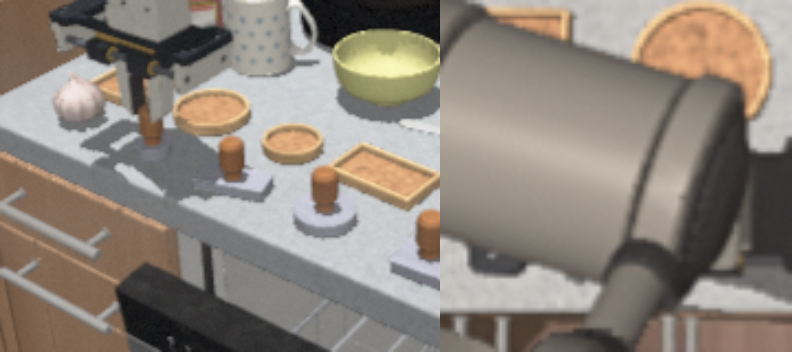

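Grip picture: the small cutter's knob is between the fingers at about (150,120). The opening is slightly under 26 mm, so I'll cross-check positions with the first scene picture.

```bash
python3 - <<'E'
from h import *
im=cv2.imread('pics/scene0.png');hsv=cv2.cvtColor(im,cv2.COLOR_BGR2HSV)
m=((hsv[...,1]>75)&(hsv[...,2]>40)&(hsv[...,0]<30)).astype(np.uint8)
n,L,S,Cn=cv2.connectedComponentsWithStats(m)
for i in range(1,n):
    if 170<Cn[i][0]<350 and 170<Cn[i][1]<280 and S[i][4]>40:
        x,y,w,h,a=S[i]
        c=contour(L==i)
        if h>w: # knob: bbox centre ~ mid knob
            print('knob',Cn[i].round(),(w,h),unproj('scene',[Cn[i]],42).round(1))
        else:
            r=cv2.minAreaRect(np.float32(unproj('scene',c,12)));print('hold',Cn[i].round(),np.round(r[0],1),np.round(r[1],1))
E
```

```text
hold [316. 179.] [ 755.  -168.1] [206.  131.5]
hold [203. 192.] [530.9  14.2] [204.5  95. ]
hold [236. 201.] [543.5 -63.9] [102.6  84.9]
hold [273. 215.] [ 540.8 -180.5] [80.8 61.3]
knob [245. 221.] (np.int32(11), np.int32(20)) [[ 444.8 -178.7]]
hold [310. 231.] [ 515.9 -290.2] [116.9 128.3]
knob [335. 256.] (np.int32(12), np.int32(23)) [[ 445.5 -403. ]]
```

>>> jog_arm --pt "0 0 -0.02" --pt "0 0 -0.03" --pt "0 0 -0.04" --pt "-0.023 -0.0302 0" --pt "-0.023 -0.0302 0" --pt "-0.023 -0.0302 0" --pt "-0.0225 -0.03 0" --pt "0 0 0" --pt "0 0 0" --twist '[0, 0, 0, 0, 0, 0, 0, 0, 0]'

```text
time: 5.58
tool_pos: [544.4, -175.8, 109.6]
tcp_rot: [3.14, -0.002, 3.141]
contact_force: [-0.3, 0.7, -1.8]
grip_width: 23.3
finger_force: 30.0
```

```bash
python3 - <<'E'
from h import *
a=bot.capture('scene');t=bot.capture('top');print(bot.get_obs()['tool_pos'])
b=np.hstack([cv2.resize(a[110:250,200:340],(400,400)),cv2.resize(t[150:250,210:310],(400,400))])
cv2.imwrite('pics/g2.png',b)
E
```

```text
[ 544.51518182 -175.48910341  110.09922614]
```

View pics/g2.png

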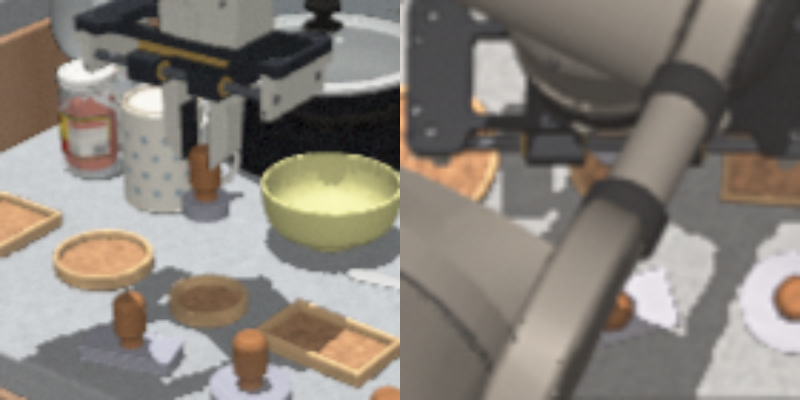

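Held upright. The disc sits at about (272,182) in the scene picture.

```bash
python3 -c "
from h import *
print(unproj('scene',[[200+206*.35-.3,110+205*.35-.3]],96.5))
print(unproj('scene',[[200+208*.35-.3,110+301*.35-.3]],12))"
```

```text
[[ 544.46862673 -178.95159853]]
[[ 538.08531919 -183.02633074]]
```

>>> jog_arm --pt "0.0005 -0.0013 0.03" --pt "0 0 0.025" --pt "0 0 0.015" --pt "0 0 0.009" --pt "0 0 0.003" --pt "0 0 0.001" --pt "0 0 0" --twist '[0, 0, 0, 0, 0, 0, 0]'

```text
time: 6.55
tool_pos: [545.1, -177.9, 27.8]
tcp_rot: [-3.141, 0.001, 3.141]
contact_force: [-0.3, 0.7, -0.8]
grip_width: 23.1
finger_force: 30.0
```

>>> jog_arm --pt "0 0 0.0012" --pt "0 0 0" --pt "0 0 0" --pt "0 0 0" --pt "0 0 -0.01" --pt "0 0 -0.03" --pt "0 0 -0.05" --pt "0.03 0 0" --pt "0.033 0.003 0" --pt "0.03 0.003 0" --twist '[0, 0, 0, 0, 0, 0, 0, 0, 0, 0]' --jaw 0.055

```text
time: 7.8
tool_pos: [450.9, -171.6, 116.9]
tcp_rot: [-3.141, 0.001, 3.141]
contact_force: [-0.1, -0.6, 0.3]
grip_width: 55.0
finger_force: 0.0
```

```bash
python3 - <<'E'
from h import *
a=bot.capture('scene');print(bot.get_obs()['tool_pos'])
cv2.imwrite('pics/g3.png',cv2.resize(a[130:290,160:360],(750,600),interpolation=cv2.INTER_CUBIC))
E
```

```text
[ 447.30268475 -170.54636351  116.52478737]
```

View pics/g3.png

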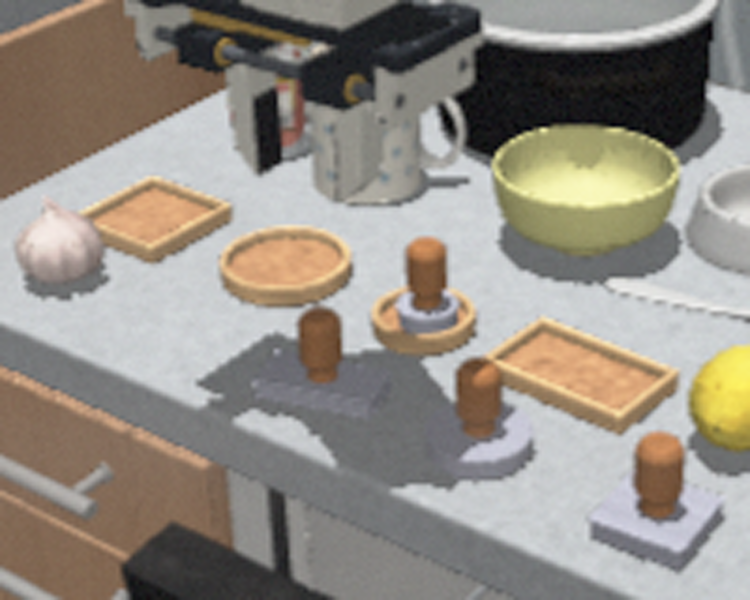

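The small cutter is inside its holder at crop (427,308). The finger cutter is at (320,370), under the gripper.

>>> jog_arm --pt "0 0 0.03" --pt "0 0 0.03" --pt "0 0 0.01" --pt "0 0 0" --pt "0 0 0" --twist '[0, 0, 0, 0, 0]'

```text
time: 8.48
tool_pos: [452.6, -172.1, 47.1]
tcp_rot: [-3.141, 0.002, 3.141]
contact_force: [0.9, -0.8, -0.2]
grip_width: 54.7
finger_force: 0.0
```

>>> jog_arm --pt "0.0015 0.001 0.015" --pt "0 0 0.011" --pt "0 0 0" --pt "0 0 0" --twist '[0, 0, 0, 0]'

```text
time: 8.98
tool_pos: [450.6, -170.9, 20.5]
tcp_rot: [-3.141, 0.001, 3.141]
contact_force: [0.4, 0.4, 0.1]
grip_width: 54.7
finger_force: 0.0
```

>>> jog_arm --pt "0 0 0" --pt "0 0 0" --pt "0 0 0" --pt "0 0 0" --pt "0 0 -0.02" --pt "0 0 -0.03" --pt "0 0 -0.04" --twist '[0, 0, 0, 0, 0, 0, 0]' --jaw 0.015

```text
time: 9.85
tool_pos: [449.4, -170.3, 110.2]
tcp_rot: [3.14, -0.002, 3.141]
contact_force: [0.7, -0.4, -1.2]
grip_width: 23.8
finger_force: 30.0
```

>>> jog_arm --pt "-0.024 -0.0296 0" --pt "-0.024 -0.0296 0" --pt "-0.024 -0.0296 0" --pt "-0.024 -0.0296 0" --pt "0 0 0" --pt "0 0 0" --pt "0 0 0" --pt "0 0 0" --twist '[0, 0, 0, 0, 9.8, 9.9, 0, 0]'

```text
time: 10.85
tool_pos: [546.0, -289.0, 109.9]
tcp_rot: [3.141, -0.0, 2.8]
contact_force: [0.1, 0.2, -0.9]
grip_width: 23.4
finger_force: 30.0
```

```bash
python3 - <<'E'
from h import *
a=bot.capture('scene');t=bot.capture('top');print(bot.get_obs()['tool_pos'])
b=np.hstack([cv2.resize(a[140:260,240:360],(400,400)),cv2.resize(t[160:240,240:340],(400,320))if 0 else cv2.resize(t[150:250,230:330],(400,400))])
cv2.imwrite('pics/g4.png',b)
E
```

```text
[ 546.1092436  -289.0837085   110.09259559]
```

View pics/g4.png

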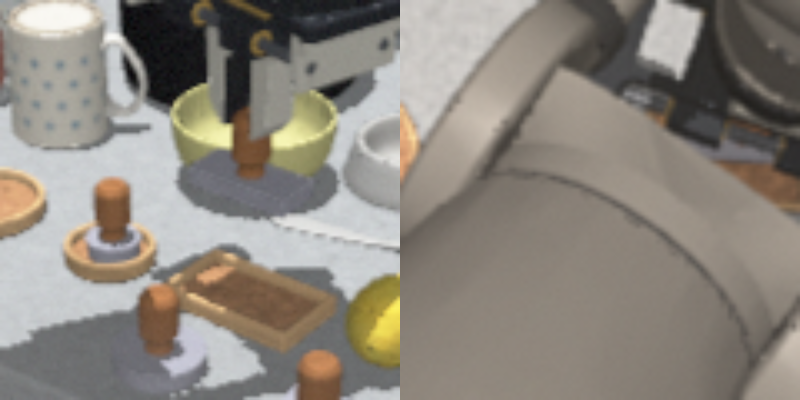

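The slab at (250,180) in the crop is parallel to the holder below at (250,298). I'll lower it.

>>> jog_arm --pt "-0.001 0 0.03" --pt "0 0 0.025" --pt "0 0 0.015" --pt "0 0 0.009" --pt "0 0 0.003" --pt "0 0 0.002" --pt "0 0 0" --twist '[0, 0, 0, 0, 0, 0, 0]'

```text
time: 11.82
tool_pos: [547.4, -289.7, 26.6]
tcp_rot: [-3.141, 0.001, 2.797]
contact_force: [0.8, -0.2, -1.4]
grip_width: 23.4
finger_force: 30.0
```

>>> jog_arm --pt "0 0 0" --pt "0 0 0" --pt "0 0 0" --pt "0 0 0" --pt "0 0 -0.01" --pt "0 0 -0.03" --pt "0 0 -0.05" --pt "0 0 0" --pt "0 0 0" --pt "0 0 0" --twist '[0, 0, 0, 0, 0, 0, 0, -9.8, -9.9, 0]' --jaw 0.055

```text
time: 13.08
tool_pos: [547.2, -289.6, 116.9]
tcp_rot: [-3.141, 0.001, 3.139]
contact_force: [-0.3, 0.5, 0.0]
grip_width: 54.9
finger_force: 0.0
```

>>> jog_arm --pt "0.045 0.0054 0" --pt "0.0448 0.0054 0" --pt "0 0 0" --pt "0 0 0.035" --pt "0 0 0.035" --pt "0 0 0.018" --pt "0 0 0.008" --pt "0 0 0" --pt "0 0 0" --twist '[0, 0, 0, 0, 0, 0, 0, 0, 0]'

```text
time: 14.2
tool_pos: [458.1, -279.1, 21.0]
tcp_rot: [-3.141, 0.001, 3.14]
contact_force: [1.3, 0.7, -0.7]
grip_width: 55.0
finger_force: 0.0
```

>>> jog_arm --pt "0 0 0" --pt "0 0 0" --pt "0 0 0" --pt "0 0 0" --pt "0 0 -0.02" --pt "0 0 -0.03" --pt "0 0 -0.05" --pt "0 0 0" --twist '[0, 0, 0, 0, 0, 0, 0, 0]' --jaw 0.015

```text
time: 15.2
tool_pos: [459.2, -280.2, 123.7]
tcp_rot: [-3.137, 0.006, 3.141]
contact_force: [1.2, -1.2, -1.0]
grip_width: 23.7
finger_force: 30.0
```

>>> jog_arm --pt "-0.0182 0.0442 0" --pt "-0.0182 0.0442 0" --pt "-0.0182 0.0442 0" --pt "-0.0182 0.0442 0" --pt "-0.0182 0.0442 0" --pt "0 0 0" --pt "0 0 0" --twist '[0, 0, 0, 0, 0, 0, 0]'

```text
time: 16.08
tool_pos: [547.7, -57.8, 119.1]
tcp_rot: [3.141, -0.002, 3.141]
contact_force: [-0.1, 0.1, -0.9]
grip_width: 23.4
finger_force: 30.0
```

```bash
python3 - <<'E'
from h import *
a=bot.capture('scene');t=bot.capture('top');print(bot.get_obs()['tool_pos'])
b=np.hstack([cv2.resize(a[120:260,180:320],(400,400)),cv2.resize(t[150:250,240:340],(400,400))])
cv2.imwrite('pics/g5.png',b)
E
```

```text
[547.8514922  -58.66223025 119.55360189]
```

View pics/g5.png

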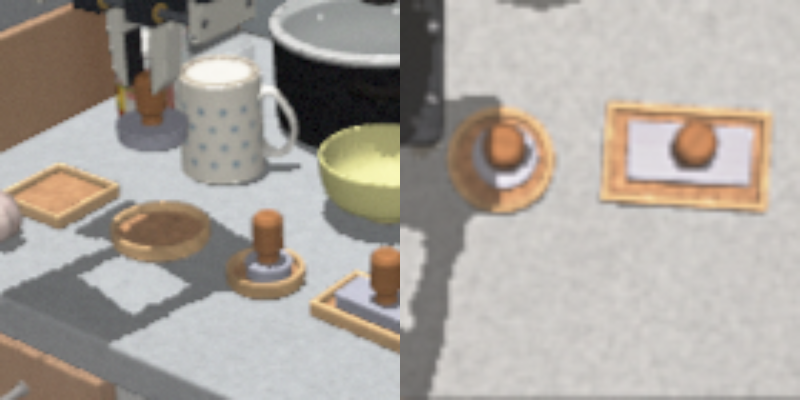

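Small round and finger cutters are well centred inside their recesses (right panel, about (505,155) and (690,153)). The large cutter hangs level over its holder, so I'll place it.

>>> jog_arm --pt "-0.0005 0 0.035" --pt "0 0 0.03" --pt "0 0 0.015" --pt "0 0 0.007" --pt "0 0 0.003" --pt "0 0 0.002" --pt "0 0 0.0005" --pt "0 0 0" --twist '[0, 0, 0, 0, 0, 0, 0, 0]'

```text
time: 17.18
tool_pos: [549.2, -57.7, 28.0]
tcp_rot: [-3.142, 0.001, 3.141]
contact_force: [0.7, 0.1, -1.4]
grip_width: 23.5
finger_force: 30.0
```

>>> jog_arm --pt "0 0 0" --pt "0 0 0" --pt "0 0 0" --pt "0 0 0" --pt "0 0 -0.01" --pt "0 0 -0.03" --pt "0 0 -0.05" --pt "0.03 -0.04 0" --pt "0.03 -0.04 0" --pt "0 -0.04 0" --twist '[0, 0, 0, 0, 0, 0, 0, 0, 0, 0]' --jaw 0.055

```text
time: 18.42
tool_pos: [487.3, -178.4, 118.7]
tcp_rot: [3.142, 0.0, 3.141]
contact_force: [0.5, 0.1, 0.9]
grip_width: 55.0
finger_force: 0.0
```

>>> jog_arm --pt "0.009 -0.0435 0" --pt "0.009 -0.0435 0" --pt "0.009 -0.0435 0" --pt "0.009 -0.0435 0" --pt "0 -0.0435 0" --pt "0 0 0" --pt "0 0 0.035" --pt "0 0 0.025" --pt "0 0 0" --pt "0 0 0" --twist '[0, 0, 0, 0, 0, 0, 0, 0, 0, 0]'

```text
time: 19.68
tool_pos: [453.4, -395.1, 59.0]
tcp_rot: [-3.14, 0.001, 3.141]
contact_force: [0.1, -0.2, -0.2]
grip_width: 55.3
finger_force: 0.0
```

>>> jog_arm --pt "0.0008 0 0.02" --pt "0 0 0.012" --pt "0 0 0.006" --pt "0 0 0" --pt "0 0 0" --twist '[0, 0, 0, 0, 0]'

```text
time: 20.3
tool_pos: [452.2, -395.4, 20.1]
tcp_rot: [-3.141, 0.001, 3.141]
contact_force: [-0.5, 0.7, -0.4]
grip_width: 54.7
finger_force: 0.0
```

>>> jog_arm --pt "0 0 0" --pt "0 0 0" --pt "0 0 0" --pt "0 0 0" --pt "0 0 -0.02" --pt "0 0 -0.03" --pt "0 0 -0.05" --pt "0 0 0" --pt "0 0 0" --twist '[0, 0, 0, 0, 0, 0, 0, 0, 0]' --jaw 0.015

```text
time: 21.42
tool_pos: [451.5, -394.6, 118.8]
tcp_rot: [3.14, -0.001, 3.141]
contact_force: [0.2, 0.4, -1.6]
grip_width: 23.8
finger_force: 30.0
```

>>> jog_arm --pt "-0.0096 0.0459 0" --pt "-0.0096 0.0459 0" --pt "-0.0096 0.0459 0" --pt "-0.0096 0.0459 0" --pt "-0.0096 0.0459 0" --pt "-0.0096 0.0459 0" --pt "-0.0096 0.0459 0" --pt "-0.0096 0.0459 0" --pt "-0.0096 0.0459 0" --pt "-0.0096 0.0459 0" --twist '[0, 0, 0, 0, 0, 0, 0, 0, 0, 0]'

```text
time: 22.68
tool_pos: [547.2, 65.3, 117.7]
tcp_rot: [3.142, -0.004, 3.141]
contact_force: [0.1, -0.6, -1.0]
grip_width: 23.7
finger_force: 30.0
```

>>> jog_arm --pt "0 0 0" --pt "0 0 0" --pt "0 0 0" --twist '[5, 0, 0]'

```text
time: 23.05
tool_pos: [547.6, 63.3, 118.7]
tcp_rot: [-3.141, -0.002, 3.054]
contact_force: [0.8, -0.8, -0.5]
grip_width: 23.8
finger_force: 30.0
```

```bash
python3 - <<'E'
from h import *
a=bot.capture('scene');t=bot.capture('top');print(bot.get_obs()['tool_pos'])
b=np.hstack([cv2.resize(a[120:260,140:280],(400,400)),cv2.resize(t[150:250,190:290],(400,400))])
cv2.imwrite('pics/g6.png',b)
E
```

```text
[548.00301181  63.12423351 119.18565136]
```

View pics/g6.png

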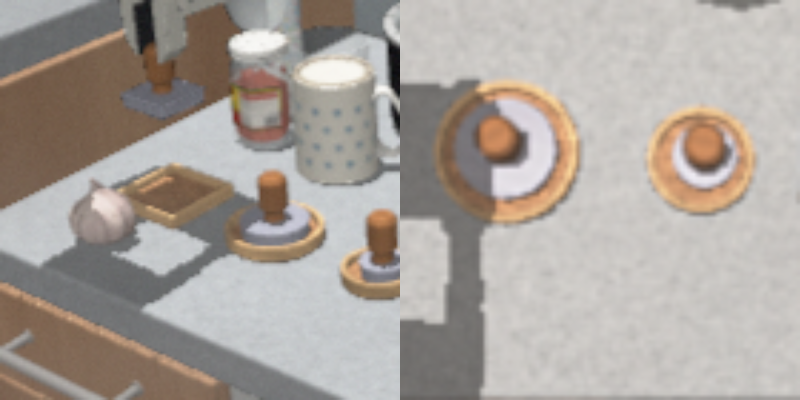

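The large cutter is seated in its holder, and the square cutter hangs level and parallel over its own. I'll lower it.

>>> jog_arm --pt "0 0 0.035" --pt "0 0 0.03" --pt "0 0 0.015" --pt "0 0 0.007" --pt "0 0 0.003" --pt "0 0 0.001" --pt "0 0 0.0005" --pt "0 0 0" --twist '[0, 0, 0, 0, 0, 0, 0, 0]'

```text
time: 24.15
tool_pos: [548.5, 63.8, 28.5]
tcp_rot: [3.141, 0.001, 3.054]
contact_force: [0.2, 0.4, -0.9]
grip_width: 23.9
finger_force: 30.0
```

>>> jog_arm --pt "0 0 0" --pt "0 0 0" --pt "0 0 0" --pt "0 0 0" --pt "0 0 -0.01" --pt "0 0 -0.03" --pt "0 0 -0.05" --pt "0 0 -0.05" --pt "0.04 0.03 0" --pt "0.04 0.03 0" --twist '[0, 0, 0, 0, 0, 0, 0, 0, 0, 0]' --jaw 0.055

```text
time: 25.4
tool_pos: [473.4, 131.1, 169.5]
tcp_rot: [3.141, 0.002, 3.052]
contact_force: [-0.8, 0.7, 0.0]
grip_width: 55.0
finger_force: 0.0
```

>>> jog_arm --pt "0.04 0.04 0" --pt "0.04 0.04 0" --pt "0.04 0.04 0" --pt "0 0.04 0" --pt "0 0.04 0" --pt "0 0.04 0" --pt "0 0 0" --twist '[0, 0, 0, 0, 0, 0, 0]'

```text
time: 26.28
tool_pos: [375.3, 382.2, 168.5]
tcp_rot: [3.141, 0.001, 3.056]
contact_force: [0.8, -0.4, 0.1]
grip_width: 55.2
finger_force: 0.0
```

```bash
python3 - <<'E'
from h import *
a=bot.capture('scene');t=bot.capture('top');print(bot.get_obs()['tool_pos'])
b=np.vstack([cv2.resize(t[160:250,140:340],(667,300)),cv2.resize(a[160:250,150:350],(667,300))])
cv2.imwrite('pics/g7.png',b)
E
```

```text
[375.09084008 379.84011905 168.25911313]
```

View pics/g7.png

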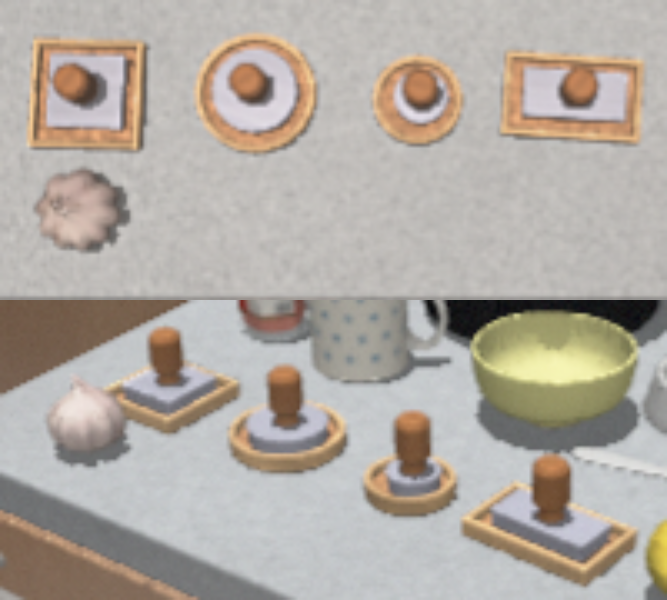

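All four are seated flat inside their rims: square (85,92), large round (255,92), small round (420,97) and finger (575,95). The garlic has not moved, and the gripper is clear. I'll hand in the job.

```bash
python3 -c "
from plant import bot
print(bot.close_job())"
```

```text
the job is handed in; nothing more can be done
None
```

All four cutters are knob up and flat in their matching holders, released, with the garlic left in place; the job was handed in at about 26 s, and no verdict came back.

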